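# Show the flattened can from the chute to the inspection camera

### The arm

A 7-joint arm with a two-finger parallel gripper is mounted at the origin on the work surface. World frame = base frame: x ahead of the robot, y to its left, z up, the work surface at z = 0. Lengths are in m, angles in degrees, forces in N, time in s.
With the tool pointing down it reaches from about 0.425 to 0.875 m from the base axis. Payload 4.7 kg.
Tool frame: the origin (TCP) lies at the very end of the fingers, on their centre line; the grasp point (between the pads) lies 19 mm behind it; z points along the fingers, y is the line along which they close (so a half turn about z gives the same grasp; the last joint's range is limited). The gripper opens to 87 mm and grips with 3 to 60 N. Pads are 19 mm wide; open, the fingers measure 117 mm over their backs; the gripper's body (75 mm by 190 mm) begins 51 mm behind the grasp point.
Start: joints at [-69.723, 18.392, -4.016, 83.108, 1.295, 78.541, -3.26], TCP at [0.217, 0.613, 0.223] pointing down, gripper open.
Joint ranges: [-163.93, 163.93], [-17.29, 119.83], [-79.2, 71.16], [3.27, 140.29], [-89.18, 269.18], [5.43, 117.66], [-154.24, 154.24]. Speed limits (degrees/s): [147.25, 147.25, 180, 180, 180, 180, 180].

### API

Orientations are given as [roll, pitch, yaw] about the fixed x, y, z axes, in that order (R = Rz(yaw) Ry(pitch) Rx(roll)).
In Python, from cell import telemetry, cams, env gives the robot as it stands.
- The arm moves only by the tool arm_command, never from a script. Its argument "series" is text: rows parted by semicolons, each of 5 numbers parted by spaces: the shift along the tool's x, y, z in mm, then the turn about the tool's z in rad, then the closure in counts, from 0 (fully open) to 255 (shut). A call has 1 to 20 rows; each row shifts and turns the commanded pose from where the row before left it, along the tool's axes as they then stand; what a row does not reach is not made up. A row lasts 1/12 s, in which the tool goes at most 41.7 mm and 7.16 degrees, less where a joint would pass 70% of its speed; a pose out of reach is approached as far as the arm can. A call is refused whole if a number of a shift passes 41.7 or a number of a turn 0.125, either way. A call with a gripper value outside its range is refused whole. The fingers move at their own pace and stop on an object; "squeeze" is the grip in N (left out, the last holds). Time passes only in rows, so rows that do not move let the fingers close. It gives the time, the measured TCP pose, the force, the opening and the grip force at its end, in the units of the state.
- telemetry.get_obs(): the state, without advancing time (a new reading comes with each control period).
- cams.read_camera(name): name is "scene" or "top"; returns the picture (420x560x3 uint8, blue, green, red); there is no depth.
- cams.calibration(name): a dict with "K" (3x3 intrinsics, pixels), "dist" ([k1, k2, p1, p2, k3] as OpenCV has them; the pictures are not rectified), "origin" and "rotation" of the camera in the world. Camera axes: x right, y down, z forward; pixel columns grow to the right and rows downward; lengths in m; the calibration is good to about 2 mm. A picture is of the moment at which its call begins. calibration takes no time and is no camera call.
- env.sign_off(): hands the job in; it is judged then, once.
The state is a dict: "time_s": time; "qpos": joint angles; "joint_velocities": joint speeds; "effort": joint torques, N m; "tool_pos": TCP position; "tool_rot": TCP orientation; "force": force on the tool from outside, world axes, zero at the start; "wrist_torque": the same for the moment, N m; "grip_width": finger opening in m; "grasp_force": force on a finger pad.
Only numpy, scipy, OpenCV 4.12 (cv2) and the standard library are available. Lean on these libraries where they do the work, as an engineer would, in place of code of your own. Each camera call takes 0.05 s, during which the arm holds its last target. There are 200 camera calls.

### The job

A flattened can is standing on edge inside the flap chute: swing the chute's flap up until it stands upright or leans back past upright and leave it open, then lift that can out and hold it up in front of the inspection camera, its middle on the lens axis 180 mm out from the lens glass, its broad flat face square to the camera's line of sight and its long side level. Finish while still holding it there, steady, in the gripper; leave everything else on the bench, the camera included, where it is.

Things in the scene. Friction and masses are not known exactly. Their poses are not given: they have to be found in the camera images.
- chute: Fixed open-topped steel box, 170 (x) by 170 (y) by 90 mm high, walls 4 mm, with a low sloping spout on its -x side (to 155 mm from the centre, under 65 mm high). Origin: centre of its underside, z up. On the inside floor (4 mm above the bench) two rails along x, 24 mm high, 29 mm apart, hold the can on edge along the box's middle; 65 mm of free room beside it to each wall.
- flap (a joint): Angle of the chute's flap (a 6 mm aluminium plate, 0.2 kg, 170 mm long, covering the whole top of the box), hinged along y at the far (+x) top edge of the box: 0 = shut, flat on the box, 1.57 = upright, 1.9 = its stop, leaning back. Starts between shut and a little ajar. The hinge is stiff, so the flap stays wherever it is left; a few newtons at the knob turn it.
- flap_handle (a point): Middle of the head of the flap's round black plastic knob: head 28 mm across and about 14 mm thick, on a 13 mm neck, 35 mm above the flap's upper face, 140 mm from the hinge axis, near the edge on the robot's side. Its frame is the flap's own and turns with it: y is the hinge direction, z is square to the plate. Pinched along y, the knob can turn between the fingers as the flap swings.
- flap_hinge (a point): Point on the flap's hinge axis, in the middle of the far (+x) top edge of the chute; the axis runs along the chute's y.
- flat_can: The can to show: a drinks can flattened sideways, rigid, about 18 g, 105 mm long (its x), 20 mm thick with 24 mm rims at both ends (its y is the direction across the thickness, square to the two broad flat faces), 74 mm wide (its z). Origin: its centre. It starts on edge in the chute with its x nearly along the chute's x and its z up; its upper edge is then 78 mm above the bench.
- camera_stand: Fixed stand of the inspection camera: round base of 110 mm diameter, thin pole, and a grey camera head (90 by 60 by 50 mm, black lens barrel 42 mm across) pivoted 300 mm above the bench and looking slightly down. Origin: centre of the base's underside. The camera looks out to the stand's -x side; the downward tilt differs from time to time.
- lens (a point): Middle of the camera's lens glass. Its frame is that of the camera head: the line of sight runs out along -x, y is level, z is the head's own up (square to the line of sight, tilted with it).
- view_point (a point): The point in the air where the middle of the can must be held: on the line of sight, 180 mm out from the lens glass. Same axes as the lens: the can's thickness axis (y) belongs along this frame's x (either way round), the can's long axis (x) along this frame's y, which is level.
- spare_flat_can: Another flattened can of the same make and size lying flat on the bench, outside the chute, to the left of it: leave alone. Origin: its centre, 12 mm above the bench.
- can_a: Empty silver can standing on the bench, 66 mm diameter, 115 mm high; leave alone. Origin: centre of its underside.
- can_b: Second such empty silver can; leave alone. Origin: centre of its underside.
- jar: Clear glass jar with a screw lid, 76 mm diameter, 110 mm high; leave alone. Origin: centre of its underside.
- scoop: Blue plastic scoop, 190 mm long, 30 mm high, lying on the bench; leave alone. Origin: on its underside, near its middle.
- padlock: Brass padlock lying on the bench, 85 by 44 mm, 22 mm high; leave alone. Origin: under the middle of its brass block.
- tape: Grey ring-shaped roll core lying flat, 90 mm diameter, 25 mm high; leave alone. Origin: centre of its underside.

How it is judged:
By the outcome, as a careful person would: the job done as asked, in the order asked, and still so for the second after the job is handed in, while the arm keeps its last pose, push and grip.
It also fails if it takes over 64 s, if anything falls off the work surface, if the arm or the gripper's body presses on something with over 40 N, if the wrist force passes 120 N, or if a joint passes its speed limit or range.

## Working session

There is one attempt and no reset: what is moved stays moved. The work goes in short steps, Python scripts to look and compute and a tool call to move; the robot and the scene stay as the last step left them, time stands still between calls to the robot, and variables do not carry over. Pictures are saved under pics/ and viewed, at most 10 in all, crops included, and the job is handed in when it is done.

Besides the shell and the picture viewer there is one more tool, called after "Request:" by a JSON object that holds its "name" and its "arguments", one argument or row to a line. arm_command: Moves the arm, as the interface text tells. Its arguments: {"type":"object","properties":{"series":{"type":"string"},"squeeze":{"type":"number"}},"required":["series"]}

```bash
mkdir -p pics; ls
python3 - <<'E'
from cell import telemetry,cams,env
import cv2
print(telemetry.get_obs())
for n in("scene","top"):
    cv2.imwrite(f"pics/{n}0.png",cams.read_camera(n)); c=cams.calibration(n); print(n,c)
E
```

```text
pics
{'time_s': 0.0, 'qpos': array([-69.71982305,  18.43829315,  -4.01422418,  83.1745827 ,
         1.29662811,  78.54167634,  -3.26034075]), 'joint_velocities': array([ 0.04704053, -0.06721498,  0.02208559,  0.00710794, -0.07140196,
       -0.11780263,  0.04601194]), 'effort': array([ 4.68200471e-05, -4.91305089e+01, -4.04218035e-01, -3.12515795e+01,
       -6.38970640e-02,  4.40039474e-02,  1.76147032e-04]), 'tool_pos': array([0.21656439, 0.61227189, 0.22147284]), 'tool_rot': array([-1.79890777e+02,  7.81452815e-03,  1.60528317e+02]), 'force': array([0.08870071, 0.35361129, 0.04553464]), 'wrist_torque': array([-0.04163667,  0.01900694,  0.031116  ]), 'grasp_force': 0.0, 'grip_width': 0.08672918482870735}
scene {'K': array([[489.21178195,   0.        , 285.91382331],
       [  0.        , 489.21178195, 210.60963618],
       [  0.        ,   0.        ,   1.        ]]), 'dist': array([0.0329582, 0.       , 0.       , 0.       , 0.       ]), 'origin': array([ 1.28086682, -0.0633572 ,  1.33153979]), 'rotation': array([-148.33375405,    0.16142051,   89.08351496])}
top {'K': array([[483.35129879,   0.        , 280.68060565],
       [  0.        , 483.35129879, 208.90407603],
       [  0.        ,   0.        ,   1.        ]]), 'dist': array([-0.12846365,  0.        ,  0.        ,  0.        ,  0.        ]), 'origin': array([ 0.33541541, -0.04007994,  1.55132078]), 'rotation': array([-1.69950854e+02,  6.25420704e-03, -9.10417437e+01])}
```

View pics/scene0.png

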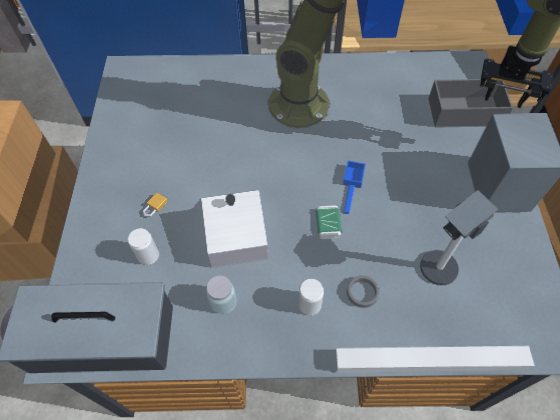

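View pics/top0.png

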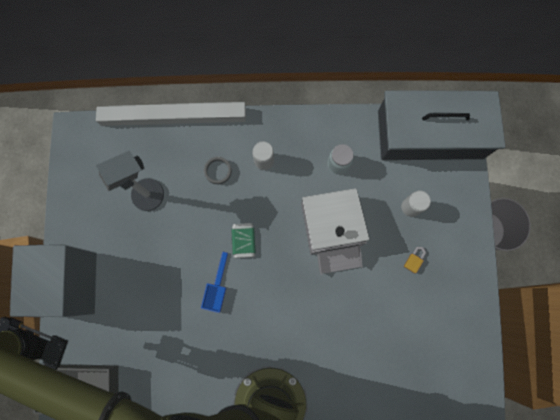

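The scene view shows the chute (~235,228), knob (231,199), the inspection camera with head (470,215) and base (440,268), and the spare can (329,221). The top view shows the flap (335,220), knob (340,231), camera head (121,170) and base (148,195). Next I'll zoom in on the camera and the chute.

```bash
cat > h.py <<'E'
import numpy as np, cv2
from scipy.spatial.transform import Rotation as R
from cell import telemetry,cams,env
def cal(n):
    c=cams.calibration(n); return c,R.from_euler('xyz',c['rotation'],degrees=True).as_matrix()
def ray(n,uv):
    c,M=cal(n); p=cv2.undistortPoints(np.array([[uv]],float),c['K'],c['dist'])[0,0]
    d=M@np.r_[p,1]; return c['origin'],d/np.linalg.norm(d)
def plane(n,uv,z):
    o,d=ray(n,uv); return o+d*(z-o[2])/d[2]
def tri(a,b):
    (o1,d1),(o2,d2)=ray('scene',a),ray('top',b)
    t=np.linalg.lstsq(np.c_[d1,-d2],o2-o1,rcond=None)[0]
    p,q=o1+t[0]*d1,o2+t[1]*d2; return (p+q)/2,np.linalg.norm(p-q)*1e3
def proj(n,P):
    c,M=cal(n); P=np.atleast_2d(P).astype(float)
    return cv2.projectPoints(P,cv2.Rodrigues(M.T)[0],-M.T@c['origin'],c['K'],c['dist'])[0][:,0]
def toolR(): return R.from_euler('xyz',telemetry.get_obs()['tool_rot'],degrees=True).as_matrix()
E
python3 - <<'E'
import cv2,numpy as np
s=cv2.imread('pics/scene0.png');t=cv2.imread('pics/top0.png')
def crop(i,x,y,w,h,k):return cv2.resize(i[y:y+h,x:x+w],None,fx=k,fy=k,interpolation=cv2.INTER_CUBIC)
a=np.hstack([crop(s,415,185,95,100,4),crop(t,90,140,95,100,4)])
cv2.imwrite('pics/camz.png',a)
a=np.hstack([crop(s,190,180,95,100,4),crop(t,290,180,95,100,4)])
cv2.imwrite('pics/chz.png',a)
E
```

```text
(no output)
```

View pics/camz.png

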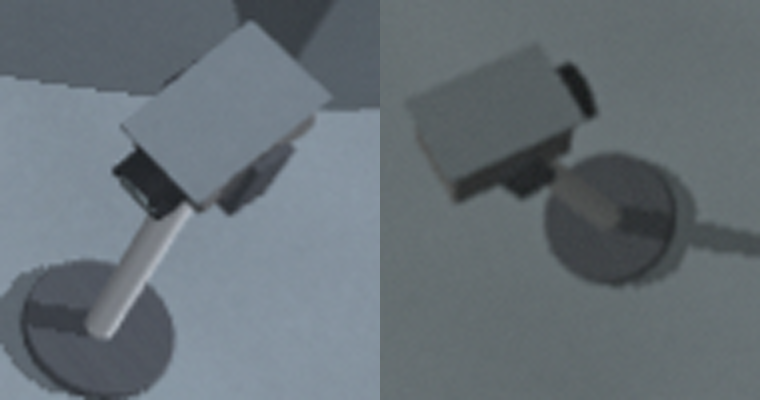

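View pics/chz.png

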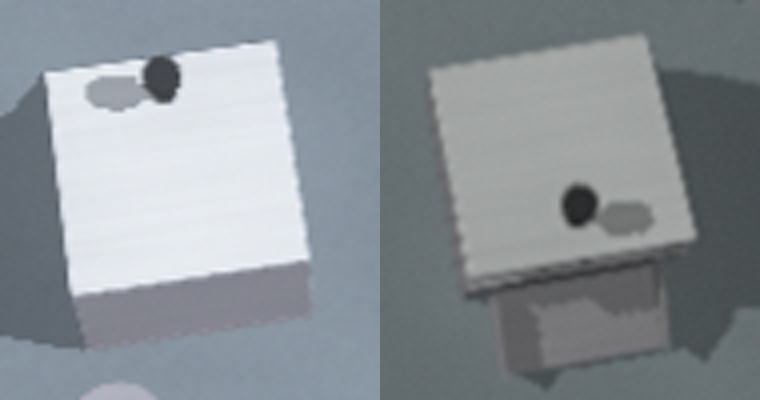

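Camera crops: the head's top-face corners are clear in both views. The lens barrel is at the scene crop's lower left (~133,193) and at the top crop's right (~580,90), so it looks mainly along -y and a little along +x. Chute crops: the flap is nearly shut, with the knob at scene crop (162,80) and top crop (579,205).

```bash
cat > m.py <<'E'
from h import *
f=lambda p,ox,oy,dx=0:((p[0]-dx+.5)/4-.5+ox,(p[1]+.5)/4-.5+oy)
def T(s,t,so,to): return [tri(f(a,*so),f(b,*to,380)) for a,b in zip(s,t)]
np.set_printoptions(precision=4,suppress=True)
so,to=(415,185),(90,140)
H=T([(120,125),(202,207),(331,98),(252,20)],[(580,122),(537,43),(405,103),(446,180)],so,to)
for p,e in H:print('head',p,round(e,1))
P=np.array([p for p,_ in H]); ax=(P[0]+P[1]-P[2]-P[3])/2; print('len',np.linalg.norm(ax),'w',np.linalg.norm(P[1]-P[0]),np.linalg.norm(P[2]-P[3]))
ax/=np.linalg.norm(ax); print('axis',ax,'az',np.degrees(np.arctan2(ax[1],ax[0])),'tilt',np.degrees(np.arcsin(-ax[2])))
# base
print('base scene',plane('scene',f((98,327),*so),.012),'top',plane('top',f((611,218),*to,380),.012))
so,to=(190,180),(290,180)
F=T([(44,72),(276,40),(310,260),(74,295)],[(695,238),(468,277),(430,70),(645,35)],so,to)
for p,e in F:print('flap',p,round(e,1))
k=tri(f((162,80),*so),f((579,205),*to,380));print('knob',k)
Q=np.array([p for p,_ in F]);d=(Q[2]+Q[3]-Q[0]-Q[1])/2;print('flap len',np.linalg.norm(d),'yaw',np.degrees(np.arctan2(d[1],d[0])))
d=(Q[1]-Q[0]+Q[2]-Q[3])/2;print('flap wid',np.linalg.norm(d),'yaw',np.degrees(np.arctan2(-d[0],d[1])))
E
python3 m.py
```

```text
head [0.669  0.3323 0.3041] 2.7
head [0.7262 0.3677 0.303 ] 2.7
head [0.6754 0.4424 0.3419] 1.8
head [0.6213 0.4085 0.3456] 1.4
len 0.0986813704544326 w 0.06720941097571964 0.06388196773433792
axis [ 0.4992 -0.7647 -0.4075] az -56.86281116807385 tilt 24.04664195892607
base scene [0.6682 0.3945 0.012 ] top [0.6654 0.3921 0.012 ]
flap [ 0.4914 -0.3034  0.131 ] 1.2
flap [ 0.4659 -0.134   0.1308] 1.1
flap [ 0.6296 -0.1107  0.0923] 1.3
flap [ 0.6543 -0.2776  0.0921] 2.4
knob (array([ 0.5148, -0.2145,  0.154 ]), np.float64(0.10888709205977162))
flap len 0.1696230828659432 yaw 8.551890109809287
flap wid 0.17005494819930136 yaw 8.482657653883098
```

```bash
cat >> h.py <<'E'
def plan(pts,Rm,p=None):
    p=telemetry.get_obs()['tool_pos'] if p is None else np.array(p)
    for q in pts:
        d=Rm.T@(np.array(q)-p)*1e3; n=int(np.ceil(np.abs(d).max()/40)); print('shift',d.round(1),'rows',n,'each',(d/n).round(1)); p=np.array(q)
E
python3 - <<'E'
from h import *
Rm=R.from_euler('xyz',[180,0,188.5],degrees=True).as_matrix()
plan([(.5,.2,.25),(.515,-.2145,.25),(.515,-.2145,.135)],Rm)
E
```

```text
shift [-219.4 -449.7  -28.4] rows 12 each [-18.3 -37.5  -2.4]
shift [  46.4 -412.2   -0. ] rows 11 each [  4.2 -37.5  -0. ]
shift [  0.  -0. 115.] rows 3 each [ 0.  -0.  38.3]
```

Request:
{"name": "arm_command", "arguments": {
  "series": "0 0 0 -0.122 0; 0 0 0 -0.122 0; 0 0 0 -0.122 0; 0 0 0 -0.122 0",
  "squeeze": 15
}}

```text
time_s: 0.43
tool_pos: [0.2165, 0.6125, 0.2219]
tool_rot: [-179.9, -0.0, -171.2]
force: [0.6, -0.1, -0.7]
grip_width: 0.0868
grasp_force: 0.0
```

Request:
{"name": "arm_command", "arguments": {
  "series": "-18.3 -37.5 -2.4 0 0; -18.3 -37.5 -2.4 0 0; -18.3 -37.5 -2.4 0 0; -18.3 -37.5 -2.4 0 0; -18.3 -37.5 -2.4 0 0; -18.3 -37.5 -2.4 0 0; -18.3 -37.5 -2.4 0 0; -18.3 -37.5 -2.4 0 0; -18.3 -37.5 -2.4 0 0; -18.3 -37.5 -2.4 0 0; -18.3 -37.5 -2.4 0 0; -18.3 -37.5 -2.4 0 0; 4.2 -37.5 0 0 0; 4.2 -37.5 0 0 0; 4.2 -37.5 0 0 0; 4.2 -37.5 0 0 0; 4.2 -37.5 0 0 0; 4.2 -37.5 0 0 0; 4.2 -37.5 0 0 0; 0 0 0 0 0"
}}

```text
time_s: 2.1
tool_pos: [0.5081, -0.0722, 0.2514]
tool_rot: [-179.8, -0.0, -172.2]
force: [-0.9, -0.2, 0.4]
grip_width: 0.0872
grasp_force: 0.0
```

Run:
```python
from h import *
plan([(.515,-.2145,.25),(.515,-.2145,.135)],toolR()); print(telemetry.get_obs()['qpos'].round(1))
```

```text
shift [  12.5 -141.9    2. ] rows 4 each [  3.1 -35.5   0.5]
shift [ -0.    0.5 115. ] rows 3 each [-0.   0.2 38.3]
[-2.190e+01  2.000e-01  2.710e+01  1.007e+02  1.000e-01  7.900e+01
  1.030e+02]
```

Request:
{"name": "arm_command", "arguments": {
  "series": "3.1 -35.5 0.5 0 0; 3.1 -35.5 0.5 0 0; 3.1 -35.5 0.5 0 0; 3.1 -35.5 0.5 0 0; 0 0 30 0 0; 0 0 30 0 0; 0 0 30 0 0; 0 0 25 0 0; 0 0 0 0 0; 0 0 0 0 0"
}}

```text
time_s: 2.93
tool_pos: [0.5168, -0.2042, 0.1333]
tool_rot: [179.9, -0.2, -171.5]
force: [0.2, 0.0, 0.7]
grip_width: 0.0869
grasp_force: 0.0
```

Run:
```python
from h import *
o=telemetry.get_obs(); print(o['tool_pos'],o['qpos'].round(1),o['force'])
s=cams.read_camera('scene')[150:260,185:285];t=cams.read_camera('top')[170:280,285:385]
cv2.imwrite('pics/knob.png',cv2.resize(np.hstack([s,t]),None,fx=4,fy=4,interpolation=2))
```

```text
[ 0.51682995 -0.20423455  0.13327311] [-11.7  11.8  34.4 104.2  -7.2  66.4 123.5] [0.2136746  0.03140311 0.71507164]
```

View pics/knob.png

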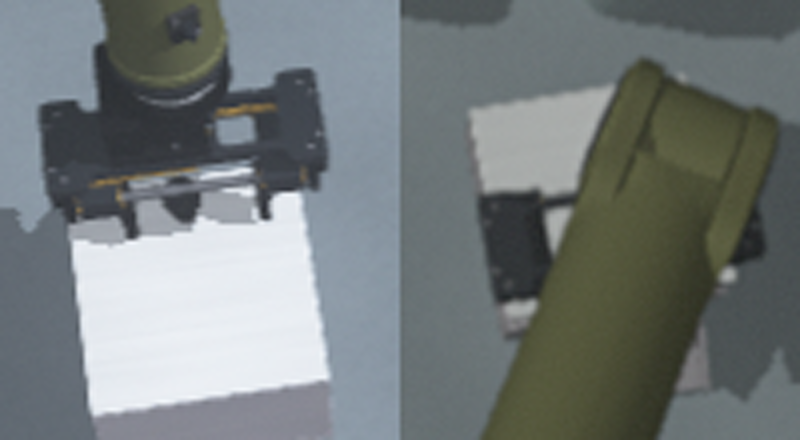

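The knob sits between the fingers (scene crop ~(180,200)), about 10 mm off centre. I'll shift, then close.

Request:
{"name": "arm_command", "arguments": {
  "series": "0 -10 0 0 0; 0 0 0 0 60; 0 0 0 0 120; 0 0 0 0 180; 0 0 0 0 220; 0 0 0 0 255; 0 0 0 0 255; 0 0 0 0 255; 0 0 0 0 255; 0 0 0 0 255; 0 0 0 0 255"
}}

```text
time_s: 3.95
tool_pos: [0.5192, -0.2138, 0.1342]
tool_rot: [179.9, -0.0, -171.5]
force: [-0.4, 7.3, 0.4]
grip_width: 0.0284
grasp_force: 4.5
```

Run:
```python
from h import *
o=telemetry.get_obs(); print(o['tool_pos'],o['qpos'].round(1),o['force'],o['grip_width'])
# arc in chute x,z from theta0
a,b=.14,.036
hx=lambda t:(-a*np.cos(t)+b*np.sin(t),a*np.sin(t)+b*np.cos(t))
t0=np.radians(13.2);T=np.radians(np.linspace(13.2,103,19))
p=np.array([hx(t) for t in T])*1e3
print(np.diff(p,axis=0).round(1).tolist())
```

```text
[ 0.51919053 -0.21382871  0.13417649] [-10.9  12.4  34.7 103.5  -7.7  66.5 124.8] [-0.42334432  7.29363684  0.36275779] 0.028444150836795617
[[6.3, 10.9], [7.2, 10.3], [8.1, 9.6], [8.9, 8.9], [9.6, 8.1], [10.3, 7.2], [10.9, 6.3], [11.4, 5.3], [11.8, 4.3], [12.2, 3.3], [12.4, 2.2], [12.5, 1.1], [12.6, 0.0], [12.5, -1.1], [12.4, -2.2], [12.2, -3.2], [11.8, -4.3], [11.4, -5.3]]
```

Request:
{"name": "arm_command", "arguments": {
  "series": "-6.3 0 -10.9 0 255; -7.2 0 -10.3 0 255; -8.1 0 -9.6 0 255; -8.9 0 -8.9 0 255; -9.6 0 -8.1 0 255; -10.3 0 -7.2 0 255; -10.9 0 -6.3 0 255; -11.4 0 -5.3 0 255; -11.8 0 -4.3 0 255; 0 0 0 0 255"
}}

```text
time_s: 4.78
tool_pos: [0.6046, -0.2001, 0.2056]
tool_rot: [179.9, 0.0, -171.4]
force: [-0.4, 3.7, 3.7]
grip_width: 0.0263
grasp_force: 14.6
```

Request:
{"name": "arm_command", "arguments": {
  "series": "-12.2 0 -3.3 0 255; -12.4 0 -2.2 0 255; -12.5 0 -1.1 0 255; -12.6 0 0 0 255; -12.5 0 1.1 0 255; -12.4 0 2.2 0 255; -12.2 0 3.2 0 255; -11.8 0 4.3 0 255; -11.4 0 5.3 0 255; 0 0 0 0 255; 0 0 0 0 255"
}}

```text
time_s: 5.7
tool_pos: [0.7111, -0.1839, 0.1938]
tool_rot: [179.8, -0.1, -171.4]
force: [-0.5, 5.2, -5.5]
grip_width: 0.0263
grasp_force: 15.2
```

Run:
```python
from h import *
o=telemetry.get_obs(); print(o['qpos'].round(1),o['force'],o['grip_width'])
s=cams.read_camera('scene')[120:260,175:305];t=cams.read_camera('top')[150:290,275:405]
cv2.imwrite('pics/flap.png',cv2.resize(np.hstack([s,t]),None,fx=3,fy=3,interpolation=2))
```

```text
[ -7.9  32.1  31.6  72.  -16.5  80.5 121.1] [-0.4666417   5.1695005  -5.45717979] 0.026302541148957064
```

View pics/flap.png

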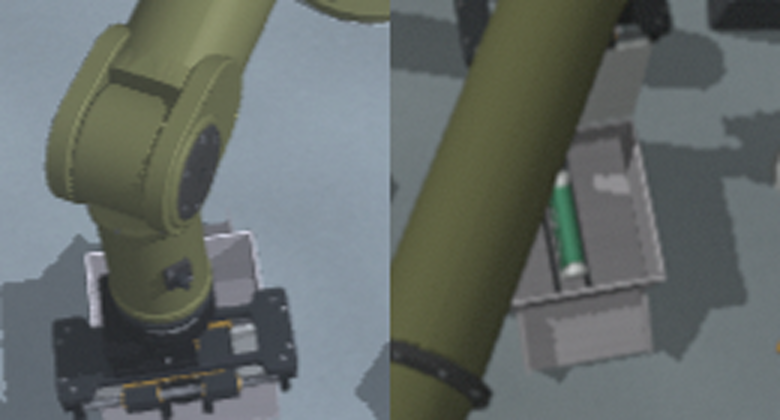

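The flap is now past upright, and the top crop shows the can in the middle of the chute at (565,225). I'll release the knob and rise. After that I'll test how the tool behaves at its reach limit, because the line of sight is tilted about 24° and rows only turn about the tool's z.

Request:
{"name": "arm_command", "arguments": {
  "series": "0 0 0 0 0; 0 0 0 0 0; 0 0 0 0 0; 0 0 0 0 0; 0 0 0 0 0; 0 0 -15 0 0; 0 0 -40 0 0; 0 0 -40 0 0; 0 0 -40 0 0; 0 0 -30 0 0; 0 0 0 0 0"
}}

```text
time_s: 6.72
tool_pos: [0.7132, -0.1879, 0.3702]
tool_rot: [-179.6, 0.7, -171.5]
force: [0.2, -0.1, 0.4]
grip_width: 0.0853
grasp_force: 0.0
```

Request:
{"name": "arm_command", "arguments": {
  "series": "-40 0 0 0 0; -40 0 0 0 0; -40 0 0 0 0; -40 0 0 0 0; -40 0 0 0 0; -40 0 0 0 0; 0 0 0 0 0"
}}

```text
time_s: 7.3
tool_pos: [0.8472, -0.1865, 0.3766]
tool_rot: [-180.0, 3.6, -175.0]
force: [0.5, -1.1, 0.6]
grip_width: 0.0869
grasp_force: 0.0
```

Run:
```python
from h import *
o=telemetry.get_obs(); print(o['time_s'],o['tool_pos'],o['tool_rot'],o['qpos'].round(1),o['force'],o['grip_width']); print(toolR().round(3))
```

```text
7.3 [ 0.84716209 -0.18651695  0.37661556] [-179.95821292    3.58962053 -174.9868455 ] [  7.2  57.8  58.3   8.1 -55.7 114.3 109.4] [ 0.52369586 -1.113221    0.56760476] 0.08686990129046417
[[-0.994 -0.087  0.062]
 [-0.087  0.996  0.005]
 [-0.063 -0.001 -0.998]]
```

Request:
{"name": "arm_command", "arguments": {
  "series": "-40 0 0 0 0; -40 0 0 0 0; -40 0 0 0 0; -40 0 0 0 0; -40 0 0 0 0; -40 0 0 0 0; -40 0 0 0 0; -40 0 0 0 0"
}}

```text
time_s: 7.97
tool_pos: [0.968, -0.1253, 0.328]
tool_rot: [-177.6, 15.0, -174.7]
force: [-0.1, -0.4, -0.5]
grip_width: 0.0869
grasp_force: 0.0
```

Request:
{"name": "arm_command", "arguments": {
  "series": "40 0 0 0 0; 40 0 0 0 0; 40 0 0 0 0; 0 0 0 0 0; 0 0 0 0 0"
}}

```text
time_s: 8.38
tool_pos: [0.9275, -0.1325, 0.3276]
tool_rot: [-177.6, 16.1, -175.4]
force: [0.6, 0.6, 0.4]
grip_width: 0.0869
grasp_force: 0.0
```

Run:
```python
from h import *
o=telemetry.get_obs(); print(o['time_s'],o['tool_pos'],o['tool_rot'],o['qpos'].round(1))
```

```text
8.3833 [ 0.92749801 -0.13250313  0.32755662] [-177.57213667   16.05723833 -175.42109889] [-12.2  54.7  68.7  35.4 -57.9  92.  115.6]
```

Request:
{"name": "arm_command", "arguments": {
  "series": "38.3 0 -11 0 0; 38.3 0 -11 0 0; 38.3 0 -11 0 0; 38.3 0 -11 0 0; 38.3 0 -11 0 0; 38.3 0 -11 0 0; 38.3 0 -11 0 0; 38.3 0 -11 0 0; 38.3 0 -11 0 0; 38.3 0 -11 0 0; 38.3 0 -11 0 0; 38.3 0 -11 0 0; 38.3 0 -11 0 0; 0 0 0 0 0"
}}

```text
time_s: 9.55
tool_pos: [0.5002, -0.1679, 0.3368]
tool_rot: [-177.7, 16.3, -176.0]
force: [-0.8, -1.6, 0.3]
grip_width: 0.0866
grasp_force: 0.0
```

```bash
cat > st.py <<'E'
from h import *
o=telemetry.get_obs(); M=toolR(); az=lambda v:np.degrees(np.arctan2(v[1],v[0]))
print(o['time_s'],o['tool_pos'].round(4),o['tool_rot'].round(1),'q',o['qpos'].round(1),'F',o['force'].round(1),'w',o['grip_width'].round(4))
z,y=M[:,2],M[:,1]; print('ztilt %.1f toward az %.1f; y az %.1f el %.1f; base az %.1f r %.3f'%(np.degrees(np.arccos(-z[2])),az(z),az(y),np.degrees(np.arcsin(y[2])),az(o['tool_pos']),np.hypot(*o['tool_pos'][:2])))
E
python3 st.py
```

```text
Traceback (most recent call last):
  File "st.py", line 3, in <module>
    print(o['time_s'],o['tool_pos'].round(4),o['tool_rot'].round(1),'q',o['qpos'].round(1),'F',o['force'].round(1),'w',o['grip_width'].round(4))
                                                                                                                       ^^^^^^^^^^^^^^^^^^^^^
AttributeError: 'float' object has no attribute 'round'
```

Request:
{"name": "arm_command", "arguments": {
  "series": "20 33 -6 0 0; 20 33 -6 0 0; 20 33 -6 0 0; 20 33 -6 0 0; 30 0 -9 0 0; 30 0 -9 0 0; 30 0 -9 0 0; 30 0 -9 0 0; 0 0 0 0 0"
}}

```text
time_s: 10.3
tool_pos: [0.4439, -0.1418, 0.3353]
tool_rot: [-178.7, 15.1, -176.4]
force: [0.3, -0.0, -0.2]
grip_width: 0.0872
grasp_force: 0.0
```

```bash
sed -i "s/,'w'.*/)/" st.py; python3 st.py
```

```text
10.3 [ 0.4439 -0.1418  0.3353] [-178.7   15.1 -176.4] q [ 21.1 -17.2  -2.5 107.8  -5.4  75.  112.7] F [ 0.3 -0.  -0.2]
ztilt 15.1 toward az -1.4; y az 93.2 el -1.2; base az -17.7 r 0.466
```

Request:
{"name": "arm_command", "arguments": {
  "series": "40 0 -11 0 0; 40 0 -11 0 0; 40 0 -11 0 0; 40 0 -11 0 0; 40 0 -11 0 0; 40 0 -11 0 0; 40 0 -11 0 0; 40 0 -11 0 0"
}}

```text
time_s: 10.97
tool_pos: [0.3824, -0.1566, 0.2905]
tool_rot: [176.6, 9.5, -174.9]
force: [0.2, 1.0, -0.6]
grip_width: 0.0867
grasp_force: 0.0
```

```bash
python3 st.py
```

```text
10.9667 [ 0.3824 -0.1566  0.2905] [ 176.6    9.5 -174.9] q [ 34.2 -17.2  -6.8 111.9 -10.2  79.1 124.4] F [ 0.2  1.  -0.6]
ztilt 10.1 toward az 24.7; y az 95.7 el 3.3; base az -22.3 r 0.413
```

Run:
```python
from h import *
M=toolR(); plan([(.47,-.05,.32),(.43,.19,.32)],M); print((M.T@np.array([-.913,-.407,0.1])*38).round(1))
```

```text
shift [-100.3   98.9   -7.3] rows 3 each [-33.4  33.   -2.4]
shift [ 18.2 242.4  11.2] rows 7 each [ 2.6 34.6  1.6]
[ 34.8 -11.7 -10.4]
```

Request:
{"name": "arm_command", "arguments": {
  "series": "-33.4 33 -2.4 0 0; -33.4 33 -2.4 0 0; -33.4 33 -2.4 0 0; 2.6 34.6 1.6 0 0; 2.6 34.6 1.6 0 0; 2.6 34.6 1.6 0 0; 2.6 34.6 1.6 0 0; 2.6 34.6 1.6 0 0; 2.6 34.6 1.6 0 0; 2.6 34.6 1.6 0 0; 35 -12 -10 0 0; 35 -12 -10 0 0; 35 -12 -10 0 0; 35 -12 -10 0 0; 35 -12 -10 0 0; 35 -12 -10 0 0"
}}

```text
time_s: 12.3
tool_pos: [0.3839, 0.1595, 0.3031]
tool_rot: [177.9, 6.2, -175.7]
force: [-0.1, -1.4, 0.3]
grip_width: 0.0871
grasp_force: 0.0
```

```bash
python3 st.py
```

```text
12.3 [0.3839 0.1595 0.3031] [ 177.9    6.2 -175.7] q [-17.6 -17.2  -7.  110.1  -1.9  80.4  70.3] F [-0.1 -1.4  0.3]
ztilt 6.6 toward az 22.8; y az 94.5 el 2.1; base az 22.6 r 0.416
```

Request:
{"name": "arm_command", "arguments": {
  "series": "36 -12 -8 0 0; 36 -12 -8 0 0; 36 -12 -8 0 0; 36 -12 -8 0 0; 36 -12 -8 0 0; 36 -12 -6 0 0; 36 -12 -6 0 0"
}}

```text
time_s: 12.88
tool_pos: [0.3336, 0.1508, 0.2661]
tool_rot: [179.0, -1.0, -174.4]
force: [-0.8, -0.2, 0.8]
grip_width: 0.0869
grasp_force: 0.0
```

```bash
python3 st.py
python3 - <<'E'
from h import *
# fresh view of chute: save both for can measurement (arm out of way?)
for n in('scene','top'): cv2.imwrite(f'pics/{n}1.png',cams.read_camera(n))
s=cv2.imread('pics/scene1.png')[165:265,185:285];t=cv2.imread('pics/top1.png')[165:265,285:385]
cv2.imwrite('pics/can1.png',cv2.resize(np.hstack([s,t]),None,fx=4,fy=4,interpolation=2))
E
```

```text
12.8833 [0.3336 0.1508 0.2661] [ 179.    -1.  -174.4] q [-13.7 -17.2 -10.6 113.9  -4.4  83.7  72.3] F [-0.8 -0.2  0.8]
ztilt 1.4 toward az 139.7; y az 95.6 el 1.0; base az 24.3 r 0.366
```

View pics/can1.png

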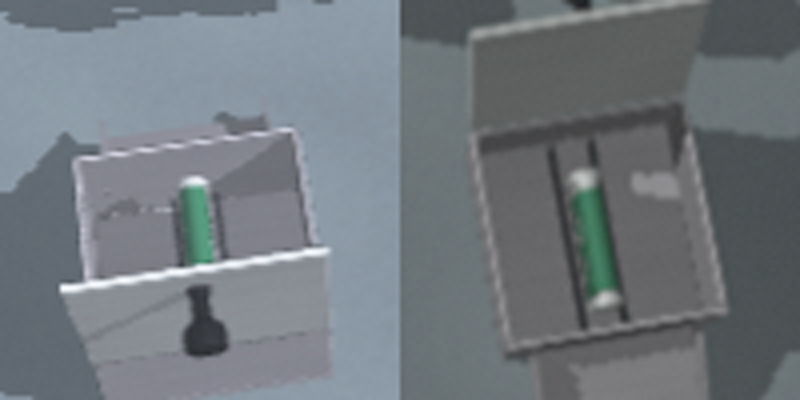

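The top view shows the can's upper edge between crop (582,178) and (605,302), and the flap leans back past upright.

Run:
```python
from h import *
g=lambda x,y:((x-400+.5)/4-.5+285,(y+.5)/4-.5+165)
t=cv2.imread('pics/top1.png'); hsv=cv2.cvtColor(t,cv2.COLOR_BGR2HSV)
m=cv2.inRange(hsv,(60,90,30),(95,255,255)); m[:, :300]=0; m[:, 370:]=0; m[:170]=0;m[260:]=0
c=max(cv2.findContours(m,0,2)[0],key=cv2.contourArea); (u,v),wh,an=cv2.minAreaRect(c); print(u,v,wh,an)
a,b=plane('top',g(605,302),.072),plane('top',g(582,178),.072); print(a,b,np.linalg.norm(b-a),'az',np.degrees(np.arctan2(*(b-a)[1::-1])))
print('green centre',plane('top',(u,v),.075))
cs=plane('scene',((195+.5)/4-.5+185,(183+.5)/4-.5+165),.072);print('far-robot-side end, scene',cs)
```

```text
333.18487548828125 224.65281677246094 (24.57180404663086, 7.125823497772217) 79.3803482055664
[ 0.49679828 -0.21286787  0.072     ] [ 0.59402898 -0.19852448  0.072     ] 0.0982829759534738 az 8.391701696187264
green centre [ 0.54464369 -0.20594522  0.075     ]
far-robot-side end, scene [ 0.50037038 -0.21341472  0.072     ]
```

Run:
```python
from h import *
M=toolR()@R.from_euler('z',-.052).as_matrix(); plan([(.45,.1,.26),(.546,-.2055,.24)],M)
```

```text
shift [-108.4  -63.8    1.9] rows 3 each [-36.1 -21.3   0.6]
shift [ -52.8 -316.1   15.6] rows 8 each [ -6.6 -39.5   1.9]
```

Request:
{"name": "arm_command", "arguments": {
  "series": "0 0 0 -0.052 0; -36 -21.3 0.6 0 0; -36 -21.3 0.6 0 0; -36 -21.3 0.6 0 0; -6.6 -39.5 1.9 0 0; -6.6 -39.5 1.9 0 0; -6.6 -39.5 1.9 0 0; -6.6 -39.5 1.9 0 0; -6.6 -39.5 1.9 0 0; -6.6 -39.5 1.9 0 0; -6.6 -39.5 1.9 0 0; -6.6 -39.5 1.9 0 0; 0 0 0 0 0; 0 0 0 0 0"
}}

```text
time_s: 14.15
tool_pos: [0.5425, -0.2154, 0.2395]
tool_rot: [179.6, -1.2, -172.9]
force: [0.8, 1.1, -0.2]
grip_width: 0.0871
grasp_force: 0.0
```

```bash
python3 st.py
python3 - <<'E'
from h import *
plan([(.546,-.2055,.24),(.546,-.2055,.037)],toolR())
E
```

```text
14.15 [ 0.5425 -0.2154  0.2395] [ 179.6   -1.2 -172.9] q [  9.4  10.7  11.   90.9  -1.9  79.8 117.7] F [ 0.8  1.1 -0.2]
ztilt 1.2 toward az 169.2; y az 97.1 el 0.4; base az -21.7 r 0.584
shift [-4.7  9.4 -0.5] rows 1 each [-4.7  9.4 -0.5]
shift [ -4.1  -1.3 203. ] rows 6 each [-0.7 -0.2 33.8]
```

Request:
{"name": "arm_command", "arguments": {
  "series": "-4.7 9.4 0 -0.022 0; 0 0 0 0 0; -0.7 -0.2 34 0 0; -0.7 -0.2 34 0 0; -0.7 -0.2 34 0 0; -0.7 -0.2 34 0 0; 0 0 0 0 0; 0 0 0 0 0"
}}

```text
time_s: 14.82
tool_pos: [0.5443, -0.1993, 0.1026]
tool_rot: [179.3, -1.3, -171.2]
force: [0.4, 0.2, 0.7]
grip_width: 0.087
grasp_force: 0.0
```

```bash
python3 st.py
python3 - <<'E'
from h import *
plan([(.546,-.2055,.037)],toolR())
E
```

```text
14.8167 [ 0.5443 -0.1993  0.1026] [ 179.3   -1.3 -171.2] q [  9.   16.    9.9 100.7  -3.   65.  118.7] F [0.4 0.2 0.7]
ztilt 1.5 toward az 161.8; y az 98.8 el 0.7; base az -20.1 r 0.580
shift [-2.2 -7.1 65.5] rows 2 each [-1.1 -3.6 32.8]
```

Request:
{"name": "arm_command", "arguments": {
  "series": "-1 -6 22 0 0; -1 0 22 0 0; 0 0 21 0 0; 0 0 0 0 0; 0 0 0 0 0; 0 0 0 0 100; 0 0 0 0 180; 0 0 0 0 220; 0 0 0 0 255; 0 0 0 0 255; 0 0 0 0 255; 0 0 0 0 255; 0 0 0 0 255; 0 0 0 0 255; 0 0 0 0 255",
  "squeeze": 15
}}

```text
time_s: 16.07
tool_pos: [0.5463, -0.2069, 0.0381]
tool_rot: [179.4, -1.2, -171.4]
force: [-0.0, 0.2, -0.2]
grip_width: 0.0281
grasp_force: 0.0
```

```bash
python3 st.py
```

```text
16.0667 [ 0.5463 -0.2069  0.0381] [ 179.4   -1.2 -171.4] q [  9.9  20.5   9.8 103.2  -4.   58.  119.8] F [-0.   0.2 -0.2]
ztilt 1.3 toward az 162.5; y az 98.6 el 0.6; base az -20.7 r 0.584
```

Request:
{"name": "arm_command", "arguments": {
  "series": "0 0 0 0 255; 0 0 0 0 255; 0 0 0 0 255; 0 0 0 0 255; 0 0 0 0 255; 0 0 -1 0 255",
  "squeeze": 20
}}

```text
time_s: 16.57
tool_pos: [0.5461, -0.2068, 0.039]
tool_rot: [179.4, -1.2, -171.4]
force: [0.8, -0.3, -0.1]
grip_width: 0.0199
grasp_force: 20.0
```

Request:
{"name": "arm_command", "arguments": {
  "series": "0 0 -15 0 255; 0 0 -25 0 255; 0 0 -35 0 255; 0 0 -35 0 255; 0 0 -35 0 255; 0 0 -35 0.112 255; 0 0 -35 0.112 255; 0 0 -35 0.112 255; 0 0 -10 0.112 255; 0 0 0 0.112 255; 0 0 0 0.112 255; 0 0 0 0 255"
}}

```text
time_s: 17.57
tool_pos: [0.552, -0.2086, 0.2995]
tool_rot: [-179.7, -1.2, 150.0]
force: [-0.4, -0.1, 0.3]
grip_width: 0.0197
grasp_force: 20.0
```

```bash
python3 st.py
python3 - <<'E'
from h import *
plan([(.36,-.37,.33),(.25,-.41,.33)],toolR())
s=cv2.imread('pics/scene1.png');t=cv2.imread('pics/top1.png')
def crop(i,x,y,w,h,k):return cv2.resize(i[y:y+h,x:x+w],None,fx=k,fy=k,interpolation=cv2.INTER_CUBIC)
a=np.hstack([crop(s,440,188,62,62,6),crop(t,92,146,62,62,6)])
a=cv2.convertScaleAbs(a,alpha=1.5); cv2.imwrite('pics/camz2.png',a)
E
```

```text
17.5667 [ 0.552  -0.2086  0.2995] [-179.7   -1.2  150. ] q [ 5.9 10.5 14.3 84.4 -2.5 86.6 80.1] F [-0.4 -0.1  0.3]
ztilt 1.3 toward az 162.3; y az 60.0 el -0.3; base az -20.7 r 0.590
shift [  86.1 -236.   -27.5] rows 6 each [ 14.3 -39.3  -4.6]
shift [ 75.2 -89.7   2. ] rows 3 each [ 25.1 -29.9   0.7]
```

View pics/camz2.png

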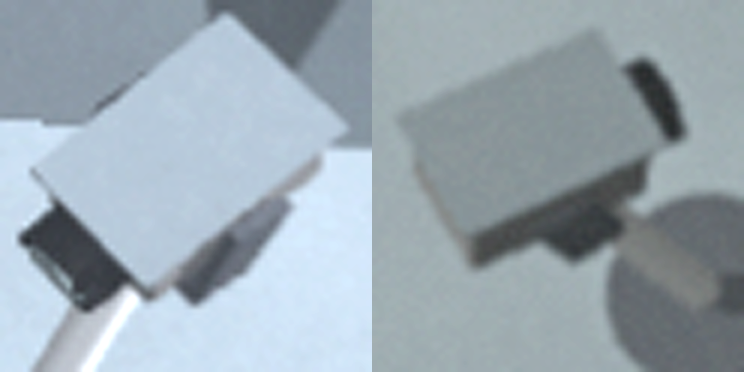

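The sharper crops show the head's roof corners, and the lens rim centred at about scene crop (51,273) and top crop (667,97).

```bash
cat > m2.py <<'E'
from h import *
np.set_printoptions(precision=4,suppress=True)
fs=lambda p:((p[0]+.5)/6-.5+440,(p[1]+.5)/6-.5+188)
ft=lambda p:((p[0]-372+.5)/6-.5+92,(p[1]+.5)/6-.5+146)
H=[tri(fs(a),ft(b)) for a,b in zip([(30,170),(150,297),(350,128),(225,12),(51,273)],[(665,147),(598,30),(398,118),(470,238),(667,97)])]
for p,e in H:print(p,round(e,1))
P=np.array([p for p,_ in H]); a=(P[0]+P[1]-P[2]-P[3])/2; L=np.linalg.norm(a);a/=L
w=(P[1]-P[0]+P[2]-P[3])/2
print('len',L,'w',np.linalg.norm(w),w,'ax az',np.degrees(np.arctan2(a[1],a[0])),'w az',np.degrees(np.arctan2(w[1],w[0])),'tilt',np.degrees(np.arcsin(-a[2])))
c=P[:4].mean(0);print('top centre',c)
az=np.radians((np.degrees(np.arctan2(a[1],a[0]))+np.degrees(np.arctan2(w[1],w[0]))-90)/2); t=np.arcsin(-a[2])
a=np.array([np.cos(t)*np.cos(az),np.cos(t)*np.sin(az),-np.sin(t)]); up=np.array([np.sin(t)*np.cos(az),np.sin(t)*np.sin(az),np.cos(t)])
piv=np.r_[.6665,.393,.300]
print('axis',a,'topc-piv along/up/side',(c-piv)@a,(c-piv)@up,(c-piv)@np.cross(up,a))
l=P[4];print('lens-piv',(l-piv)@a,(l-piv)@up,(l-piv)@np.cross(up,a))
print('view from lens',l+.18*a,'view from pivot',piv+a*((l-piv)@a+.18))
E
python3 m2.py
```

```text
[0.6693 0.3311 0.3042] 0.7
[0.7265 0.3674 0.3   ] 2.4
[0.6755 0.4425 0.343 ] 3.0
[0.6203 0.4061 0.3439] 2.2
[0.7011 0.3408 0.2748] 1.1
len 0.09918800718712627 w 0.06699952090743902 [ 0.0562  0.0364 -0.0025] ax az -56.35963636631568 w az 32.899339252330435 tilt 24.655144763043076
top centre [0.6729 0.3868 0.3228]
axis [ 0.4986 -0.7599 -0.4172] topc-piv along/up/side -0.0015912375716785894 0.024344044643815496 0.0019335484385088614
lens-piv 0.067409116635525 0.0032243315022621698 0.0002711129072802021
view from lens [0.7908 0.204  0.1997] view from pivot [0.7899 0.205  0.1968]
```

Request:
{"name": "arm_command", "arguments": {
  "series": "14.3 -39.3 -4.6 0 255; 14.3 -39.3 -4.6 0 255; 14.3 -39.3 -4.6 0 255; 14.3 -39.3 -4.6 0 255; 14.3 -39.3 -4.6 0 255; 14.3 -39.3 -4.6 0 255; 25 -30 0.7 0 255; 25 -30 0.7 0 255; 25 -30 0.7 0 255; 0 0 0 0 255"
}}

```text
time_s: 18.4
tool_pos: [0.2436, -0.4136, 0.3302]
tool_rot: [-179.6, -1.3, 149.5]
force: [-1.2, -0.6, -0.1]
grip_width: 0.0199
grasp_force: 20.0
```

```bash
python3 st.py
```

```text
18.4 [ 0.2436 -0.4136  0.3302] [-179.6   -1.3  149.5] q [ 23.9  -5.2  29.7  96.3   3.4  89.2 113. ] F [-1.2 -0.6 -0.1]
ztilt 1.3 toward az 166.9; y az 59.6 el -0.4; base az -59.5 r 0.480
```

Request:
{"name": "arm_command", "arguments": {
  "series": "33 18 -6 0 255; 33 18 -6 0 255; 33 18 -6 0 255; 33 18 -6 0 255; 33 18 -6 0 255; 33 18 -6 0 255; 33 18 -8 0 255; 33 18 -8 0 255; 33 18 -8 0 255; 33 18 -8 0 255"
}}

```text
time_s: 19.23
tool_pos: [0.1756, -0.2958, 0.3507]
tool_rot: [178.2, -4.3, 149.5]
force: [-0.7, -0.2, 1.3]
grip_width: 0.0196
grasp_force: 20.0
```

```bash
python3 st.py
```

```text
19.2333 [ 0.1756 -0.2958  0.3507] [178.2  -4.3 149.5] q [ 60.  -17.2  -3.9 104.8  -1.   97.1 115.6] F [-0.7 -0.2  1.3]
ztilt 4.6 toward az 126.1; y az 59.3 el 1.8; base az -59.3 r 0.344
```

Request:
{"name": "arm_command", "arguments": {
  "series": "28 15 -20 0 255; 28 15 -20 0 255; 28 15 -20 0 255; 28 15 -20 0 255; 28 15 -20 0 255; 28 15 -20 0 255; 28 15 -20 0 255; 28 15 -20 0 255"
}}

```text
time_s: 19.9
tool_pos: [0.1486, -0.2397, 0.4712]
tool_rot: [173.9, -10.0, 151.9]
force: [2.1, 0.0, -0.4]
grip_width: 0.0198
grasp_force: 20.0
```

```bash
python3 st.py
```

```text
19.9 [ 0.1486 -0.2397  0.4712] [173.9 -10.  151.9] q [ 56.8 -17.2  -1.7  91.8  -1.7 117.  115.9] F [ 2.1  0.  -0.4]
ztilt 11.7 toward az 120.0; y az 60.8 el 6.1; base az -58.2 r 0.282
```

Request:
{"name": "arm_command", "arguments": {
  "series": "30 16 10 0 255; 30 16 10 0 255; 30 16 10 0 255; 30 16 10 0 255; 30 16 10 0 255; 30 16 10 0 255"
}}

```text
time_s: 20.4
tool_pos: [0.101, -0.1927, 0.3813]
tool_rot: [163.1, -20.2, 154.0]
force: [0.4, -1.5, -0.6]
grip_width: 0.0198
grasp_force: 20.0
```

```bash
python3 st.py
```

```text
20.4 [ 0.101  -0.1927  0.3813] [163.1 -20.2 154. ] q [ 51.3 -17.2   7.  105.3  -2.5 117.6 117.8] F [ 0.4 -1.5 -0.6]
ztilt 26.1 toward az 112.7; y az 58.0 el 15.8; base az -62.3 r 0.218
```

```bash
cat >> st.py <<'E'
Mg=R.from_euler('xyz',[179.4,-1.2,-171.4],degrees=True).as_matrix()
cx=Mg.T@np.r_[np.cos(np.radians(8.6)),np.sin(np.radians(8.6)),0]; cx[1]=0; cx/=np.linalg.norm(cx)
off=Mg.T@(np.r_[.546,-.2055,.041]-np.r_[.5461,-.2068,.039]); off[1]=0
A,TL=np.radians(-56.7),np.radians(24.5)
a=np.r_[np.cos(TL)*np.cos(A),np.cos(TL)*np.sin(A),-np.sin(TL)]; VP=np.r_[.790,.2045,.198]
X=M@cx; zt=M@np.cross(cx,[0,1,0]); C=o['tool_pos']+M@off
s=np.sign(y@a); print('can x el %.1f; axis err: y.a angle %.1f; z.a %.1f deg'%(np.degrees(np.arcsin(X[2])),np.degrees(np.arccos(abs(y@a))),np.degrees(np.arcsin(z@a))), 'centre',C.round(4),'to view',(VP-C).round(4))
E
python3 st.py
python3 - <<'E'
from h import *
plan([(.24,-.36,.37),(.43,-.15,.37),(.46,.16,.37),(.34,.34,.37)],toolR())
E
```

```text
20.4 [ 0.101  -0.1927  0.3813] [163.1 -20.2 154. ] q [ 51.3 -17.2   7.  105.3  -2.5 117.6 117.8] F [ 0.4 -1.5 -0.6]
ztilt 26.1 toward az 112.7; y az 58.0 el 15.8; base az -62.3 r 0.218
can x el -19.1; axis err: y.a angle 61.4; z.a -1.2 deg centre [ 0.1014 -0.1935  0.3831] to view [ 0.6886  0.398  -0.1851]
shift [-189.9  -68.8  -81.4] rows 5 each [-38.  -13.8 -16.3]
shift [-73.9 268.2  53. ] rows 7 each [-10.6  38.3   7.6]
shift [102.2 268.3 120.8] rows 7 each [14.6 38.3 17.3]
shift [175.2  85.7  93.5] rows 5 each [35.  17.1 18.7]
```

Request:
{"name": "arm_command", "arguments": {
  "series": "-32 -11.5 -13.6 0 255; -32 -11.5 -13.6 0 255; -32 -11.5 -13.6 0 255; -32 -11.5 -13.6 0 255; -32 -11.5 -13.6 0 255; -32 -11.5 -13.6 0 255; -10.6 38.3 7.6 0 255; -10.6 38.3 7.6 0 255; -10.6 38.3 7.6 0 255; -10.6 38.3 7.6 0 255; -10.6 38.3 7.6 0 255; -10.6 38.3 7.6 0 255; -10.6 38.3 7.6 0 255; 0 0 0 0 255"
}}

```text
time_s: 21.57
tool_pos: [0.4364, -0.1446, 0.3696]
tool_rot: [162.9, -20.1, 154.8]
force: [0.3, 0.9, -0.3]
grip_width: 0.02
grasp_force: 20.0
```

```bash
python3 st.py
python3 - <<'E'
from h import *
plan([(.46,.16,.37),(.34,.34,.37)],toolR())
E
```

```text
21.5667 [ 0.4364 -0.1446  0.3696] [162.9 -20.1 154.8] q [ 32.4   8.3  -5.1  83.  -16.6 108.6  86.4] F [ 0.3  0.9 -0.3]
ztilt 26.2 toward az 112.9; y az 58.8 el 16.1; base az -18.3 r 0.460
can x el -19.0; axis err: y.a angle 60.6; z.a -1.3 deg centre [ 0.4368 -0.1454  0.3713] to view [ 0.3532  0.3499 -0.1733]
shift [101.8 262.2 119.4] rows 7 each [14.5 37.5 17.1]
shift [173.9  88.1  93.8] rows 5 each [34.8 17.6 18.8]
```

Request:
{"name": "arm_command", "arguments": {
  "series": "12.7 32.8 14.9 0 255; 12.7 32.8 14.9 0 255; 12.7 32.8 14.9 0 255; 12.7 32.8 14.9 0 255; 12.7 32.8 14.9 0 255; 12.7 32.8 14.9 0 255; 12.7 32.8 14.9 0 255; 12.7 32.8 14.9 0 255; 29 14.7 15.7 0 255; 29 14.7 15.7 0 255; 29 14.7 15.7 0 255; 29 14.7 15.7 0 255; 29 14.7 15.7 0 255; 29 14.7 15.7 0 255; 0 0 0 0 255"
}}

```text
time_s: 22.82
tool_pos: [0.3376, 0.3398, 0.3686]
tool_rot: [163.1, -20.2, 154.7]
force: [-0.1, 0.1, 0.6]
grip_width: 0.0198
grasp_force: 20.0
```

```bash
python3 st.py
python3 - <<'E'
from h import *
M=toolR(); print((M.T@np.array([-.7,-.7,0.1])*38).round(1))
E
```

```text
22.8167 [0.3376 0.3398 0.3686] [163.1 -20.2 154.7] q [  6.8  -8.6 -31.1  98.9 -30.5  88.4  38.4] F [-0.1  0.1  0.6]
ztilt 26.1 toward az 113.3; y az 58.7 el 15.8; base az 45.2 r 0.479
can x el -19.0; axis err: y.a angle 60.8; z.a -1.2 deg centre [0.3379 0.3389 0.3703] to view [ 0.4521 -0.1344 -0.1723]
[ 13.2 -34.1  -9.5]
```

Request:
{"name": "arm_command", "arguments": {
  "series": "13 -34 -9.5 0 255; 13 -34 -9.5 0 255; 13 -34 -9.5 0 255; 13 -34 -9.5 0 255; 13 -34 -9.5 0 255; 13 -34 -9.5 0 255; 13 -34 -9.5 0 255; 0 0 0 0 255"
}}

```text
time_s: 23.48
tool_pos: [0.276, 0.24, 0.364]
tool_rot: [165.7, -23.6, 152.8]
force: [-0.0, 0.3, 0.3]
grip_width: 0.0198
grasp_force: 20.0
```

```bash
python3 st.py
```

```text
23.4833 [0.276 0.24  0.364] [165.7 -23.6 152.8] q [ -8.3 -17.2  -7.9 107.6 -28.9  96.1  42.7] F [-0.   0.3  0.3]
ztilt 27.4 toward az 120.4; y az 57.0 el 13.0; base az 41.0 r 0.366
can x el -22.4; axis err: y.a angle 63.2; z.a -2.8 deg centre [0.2765 0.2392 0.3657] to view [ 0.5135 -0.0347 -0.1677]
```

```bash
cat >> st.py <<'E'
b=min(((abs(np.arccos(np.clip((M@R.from_euler('z',t,degrees=True).as_matrix())[:,1]@(k*a),-1,1))),t) for k in(1,-1) for t in np.arange(-180,180,.25)))
for k in(1,-1):
    t=max(np.arange(-180,180,.25),key=lambda t:(M@R.from_euler('z',t,degrees=True).as_matrix())[:,1]@(k*a))
    M2=M@R.from_euler('z',t,degrees=True).as_matrix(); print('turn %.2f rad -> face err %.1f, can x el %.2f'%(np.radians(t),np.degrees(np.arccos(M2[:,1]@(k*a))),np.degrees(np.arcsin((M2@cx)[2]))))
E
python3 st.py|tail -2
python3 - <<'E'
from h import *
M=toolR(); plan([(.27,.33,.37),(.08,.42,.37)],M); print((M.T@np.array([-.18,-.98,0.1])*38).round(1))
E
```

```text
turn 2.04 rad -> face err 2.8, can x el -0.16
turn -1.10 rad -> face err 2.8, can x el 2.29
shift [45.  71.7 31.7] rows 2 each [22.5 35.9 15.9]
shift [192.6 -27.2  79.9] rows 5 each [38.5 -5.4 16. ]
[ -8.5 -33.2 -16.5]
```

Request:
{"name": "arm_command", "arguments": {
  "series": "20 32 14 0 255; 25 40 18 0 255; 34 -4.7 14 0 255; 34 -4.7 14 0 255; 34 -4.7 14 0 255; 34 -4.7 14 0 255; 34 -4.7 14 0 255; 34 -4.7 14 0 255; 34 -4.7 14 0 255; 34 -4.7 14 0 255; 34 -4.7 14 0 255; 0 0 0 0 255"
}}

```text
time_s: 24.48
tool_pos: [0.0046, 0.4918, 0.3757]
tool_rot: [168.2, -24.5, 154.8]
force: [-0.7, 0.2, 0.1]
grip_width: 0.0199
grasp_force: 20.0
```

```bash
python3 st.py;  python3 - <<'E'
from h import *
M=toolR(); p=telemetry.get_obs()['tool_pos'].copy(); p[2]=0; d=-p/np.linalg.norm(p);d[2]=.1; print((M.T@d*36).round(1))
E
```

```text
24.4833 [0.0046 0.4918 0.3757] [168.2 -24.5 154.8] q [-61.4 -17.1 -12.2 105.9 -26.1  75.6  -8.1] F [-0.7  0.2  0.1]
ztilt 27.0 toward az 128.0; y az 59.8 el 10.8; base az 89.5 r 0.492
can x el -23.3; axis err: y.a angle 61.5; z.a -2.5 deg centre [0.0052 0.4911 0.3774] to view [ 0.7848 -0.2866 -0.1794]
turn 2.07 rad -> face err 2.5, can x el 3.01
turn -1.07 rad -> face err 2.5, can x el -0.87
[-12.2 -30.1 -16. ]
```

Run:
```python
from h import *
M=toolR(); plan([(.34,.34,.4),(.47,.1,.4),(.5,-.3,.42),(.64,-.45,.42)],M); print((M.T@np.array([.82,-.57,0])*40).round(1))
```

```text
shift [-325.    41.1 -169.9] rows 9 each [-36.1   4.6 -18.9]
shift [-200.  -139.7 -122.3] rows 6 each [-33.3 -23.3 -20.4]
shift [-171.4 -321.3 -169.5] rows 9 each [-19.  -35.7 -18.8]
shift [-173.4  -58.3  -92.9] rows 5 each [-34.7 -11.7 -18.6]
[-35.8  -3.2 -17.3]
```

Request:
{"name": "arm_command", "arguments": {
  "series": "-36.1 4.6 -18.9 0 255; -36.1 4.6 -18.9 0 255; -36.1 4.6 -18.9 0 255; -36.1 4.6 -18.9 0 255; -36.1 4.6 -18.9 0 255; -36.1 4.6 -18.9 0 255; -36.1 4.6 -18.9 0 255; -36.1 4.6 -18.9 0 255; -36.1 4.6 -18.9 0 255; -28.6 -20 -17.5 0 255; -28.6 -20 -17.5 0 255; -28.6 -20 -17.5 0 255; -28.6 -20 -17.5 0 255; -28.6 -20 -17.5 0 255; -28.6 -20 -17.5 0 255; -28.6 -20 -17.5 0 255; 0 0 0 0 255"
}}

```text
time_s: 25.9
tool_pos: [0.4767, 0.0844, 0.4]
tool_rot: [168.5, -24.2, 153.2]
force: [-0.4, -0.1, -0.2]
grip_width: 0.02
grasp_force: 20.0
```

```bash
python3 st.py;  python3 - <<'E'
from h import *
M=toolR(); plan([(.5,-.3,.42),(.64,-.45,.42)],M)
E
```

```text
25.9 [0.4767 0.0844 0.4   ] [168.5 -24.2 153.2] q [-30.1   8.4  37.1  81.4 -25.3 109.6  63.3] F [-0.4 -0.1 -0.2]
ztilt 26.6 toward az 126.8; y az 58.4 el 10.4; base az 10.0 r 0.484
can x el -23.0; axis err: y.a angle 62.9; z.a -2.1 deg centre [0.4772 0.0837 0.4017] to view [ 0.3128  0.1208 -0.2037]
turn 2.04 rad -> face err 2.1, can x el 2.47
turn -1.10 rad -> face err 2.1, can x el -0.32
shift [-169.2 -306.4 -162. ] rows 8 each [-21.1 -38.3 -20.2]
shift [-175.8  -53.5  -91.3] rows 5 each [-35.2 -10.7 -18.3]
```

Request:
{"name": "arm_command", "arguments": {
  "series": "-17 -31 -16 0 255; -17 -31 -16 0 255; -17 -31 -16 0 255; -17 -31 -16 0 255; -17 -31 -16 0 255; -17 -31 -16 0 255; -17 -31 -16 0 255; -17 -31 -16 0 255; -17 -31 -16 0 255; -17 -31 -16 0 255; -29 -9 -15 0 255; -29 -9 -15 0 255; -29 -9 -15 0 255; -29 -9 -15 0 255; -29 -9 -15 0 255; -29 -9 -15 0 255; -35 -3 -17 0 255; 0 0 0 0 255"
}}

```text
time_s: 27.4
tool_pos: [0.6305, -0.289, 0.3175]
tool_rot: [170.0, -21.3, 152.5]
force: [-0.1, -0.1, -2.5]
grip_width: 0.0198
grasp_force: 20.0
```

```bash
python3 st.py
```

```text
27.4 [ 0.6305 -0.289   0.3175] [170.  -21.3 152.5] q [ 32.2  42.7 -11.1  40.5  -4.8 117.4  81.8] F [-0.1 -0.1 -2.5]
ztilt 23.4 toward az 126.5; y az 58.8 el 9.3; base az -24.6 r 0.694
can x el -20.1; axis err: y.a angle 63.0; z.a 1.1 deg centre [ 0.631  -0.2896  0.3193] to view [ 0.159   0.4941 -0.1213]
turn 2.04 rad -> face err 1.1, can x el 2.24
turn -1.10 rad -> face err 1.1, can x el -0.04
```

Run:
```python
from h import *
M=toolR(); M2=M@R.from_euler('z',-1.10).as_matrix()
plan([(.58,-.25,.40),(.57,.12,.38)],M); plan([(.70,.17,.30)],M2,(.57,.12,.38))
```

```text
shift [ 88.5  20.5 -51.3] rows 3 each [ 29.5   6.8 -17.1]
shift [160.4 303.9 139. ] rows 8 each [20.  38.  17.4]
shift [-137.4  -59.    58.7] rows 4 each [-34.3 -14.8  14.7]
```

Request:
{"name": "arm_command", "arguments": {
  "series": "29.5 6.8 -17 0 255; 29.5 6.8 -17 0 255; 29.5 6.8 -17 0 255; 17.8 33.8 15.4 0 255; 17.8 33.8 15.4 0 255; 17.8 33.8 15.4 0 255; 17.8 33.8 15.4 0 255; 17.8 33.8 15.4 0 255; 17.8 33.8 15.4 0 255; 17.8 33.8 15.4 0 255; 17.8 33.8 15.4 0 255; 17.8 33.8 15.4 0 255; 0 0 0 0 255"
}}

```text
time_s: 28.48
tool_pos: [0.5596, 0.1397, 0.3703]
tool_rot: [169.4, -20.0, 153.4]
force: [-1.2, 1.1, 0.2]
grip_width: 0.0198
grasp_force: 20.0
```

Request:
{"name": "arm_command", "arguments": {
  "series": "0 0 0 -0.11 255; 0 0 0 -0.11 255; 0 0 0 -0.11 255; 0 0 0 -0.11 255; 0 0 0 -0.11 255; 0 0 0 -0.11 255; 0 0 0 -0.11 255; 0 0 0 -0.11 255; 0 0 0 -0.11 255; 0 0 0 -0.11 255; 0 0 0 0 255"
}}

```text
time_s: 29.4
tool_pos: [0.5629, 0.1281, 0.3692]
tool_rot: [157.8, -0.2, -146.2]
force: [0.3, -0.3, -0.8]
grip_width: 0.0201
grasp_force: 20.0
```

```bash
python3 st.py
python3 - <<'E'
from h import *
plan([(.70,.17,.30),(.79,.2045,.198)],toolR())
E
```

```text
29.4 [0.5629 0.1281 0.3692] [ 157.8   -0.2 -146.2] q [ 24.   19.6 -37.6  71.7  -9.  100.8 109.9] F [ 0.3 -0.3 -0.8]
ztilt 22.2 toward az 124.2; y az 123.7 el 22.2; base az 12.8 r 0.577
can x el 0.9; axis err: y.a angle 2.3; z.a 2.3 deg centre [0.5634 0.1275 0.3711] to view [ 0.2266  0.077  -0.1731]
turn -3.14 rad -> face err 2.3, can x el 1.39
turn 0.00 rad -> face err 2.3, can x el 0.83
shift [-137.5  -64.3   48. ] rows 4 each [-34.4 -16.1  12. ]
shift [-94.3 -58.3  86. ] rows 3 each [-31.4 -19.4  28.7]
```

Request:
{"name": "arm_command", "arguments": {
  "series": "-27.5 -12.9 9.6 0 255; -27.5 -12.9 9.6 0 255; -27.5 -12.9 9.6 0 255; -27.5 -12.9 9.6 0 255; -27.5 -12.9 9.6 0 255; -15.7 -9.7 14.3 0 255; -15.7 -9.7 14.3 0 255; -15.7 -9.7 14.3 0 255; 0 0 0 0 255; 0 0 0 0 255"
}}

```text
time_s: 30.23
tool_pos: [0.7449, 0.186, 0.2466]
tool_rot: [157.7, -0.5, -146.5]
force: [0.1, -0.2, -0.1]
grip_width: 0.0197
grasp_force: 20.0
```

```bash
python3 st.py
python3 - <<'E'
from h import *
plan([(.79,.2045,.197)],toolR())
E
```

```text
30.2333 [0.7449 0.186  0.2466] [ 157.7   -0.5 -146.5] q [  8.   45.7 -33.6  47.7   2.   98.6 105.3] F [ 0.1 -0.2 -0.1]
ztilt 22.3 toward az 124.7; y az 123.3 el 22.3; base az 14.0 r 0.768
can x el 0.6; axis err: y.a angle 2.2; z.a 2.2 deg centre [0.7454 0.1854 0.2484] to view [ 0.0446  0.0191 -0.0504]
turn -3.14 rad -> face err 2.2, can x el 1.61
turn 0.00 rad -> face err 2.2, can x el 0.61
shift [-48.2 -27.4  41.8] rows 2 each [-24.1 -13.7  20.9]
```

Request:
{"name": "arm_command", "arguments": {
  "series": "-12 -7 10.5 0 255; -12 -7 10.5 0 255; -12 -7 10.5 0 255; -12 -7 10.5 0 255; 0 0 0 0 255; 0 0 0 0 255; 0 0 0 0 255; 0 0 0 0 255"
}}

```text
time_s: 30.9
tool_pos: [0.7914, 0.2021, 0.2019]
tool_rot: [157.8, -0.1, -146.6]
force: [-0.2, -0.5, 0.1]
grip_width: 0.0201
grasp_force: 20.0
```

```bash
python3 st.py
python3 - <<'E'
from h import *
for n in('scene','top'): cv2.imwrite(f'pics/{n}2.png',cams.read_camera(n))
s=cv2.imread('pics/scene2.png')[185:305,360:500];t=cv2.imread('pics/top2.png')[110:230,95:235]
cv2.imwrite('pics/view.png',cv2.resize(np.vstack([np.hstack([s,t])]),None,fx=2.85,fy=2.85,interpolation=2))
E
```

```text
30.9 [0.7914 0.2021 0.2019] [ 1.578e+02 -1.000e-01 -1.466e+02] q [  4.1  53.1 -32.2  39.4   4.   98.5 105.7] F [-0.2 -0.5  0.1]
ztilt 22.2 toward az 123.7; y az 123.3 el 22.2; base az 14.3 r 0.817
can x el 1.0; axis err: y.a angle 2.3; z.a 2.3 deg centre [0.7918 0.2015 0.2037] to view [-0.0018  0.003  -0.0057]
turn -3.14 rad -> face err 2.3, can x el 1.24
turn 0.00 rad -> face err 2.3, can x el 0.99
```

View pics/view.png

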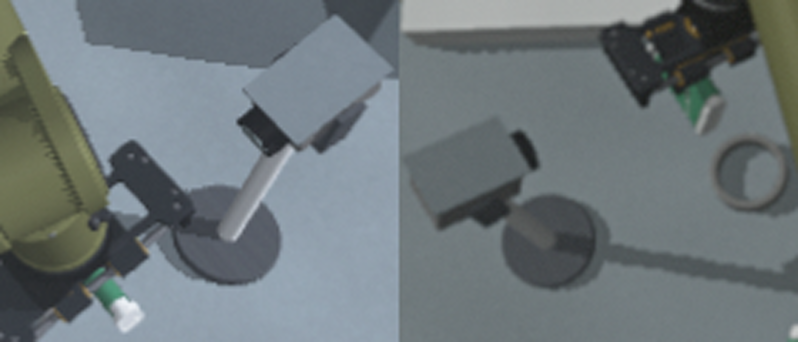

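The can is held in front of the lens: its far end is at scene (404,295) and its near end at top (203,150). I'll compare those with the prediction.

```bash
cat > chk.py <<'E'
exec(open('st.py').read())
for k in(1,-1): print(k,(C+k*.0525*X).round(3),'scene',proj('scene',C+k*.0525*X).round(1),'top',proj('top',C+k*.0525*X).round(1))
for n in('scene','top'):
    im=cv2.imread(f'pics/{n}2.png'); p=proj(n,C)[0].astype(int)
    hsv=cv2.cvtColor(im,cv2.COLOR_BGR2HSV); m=cv2.inRange(hsv,(0,0,165 if n=='scene' else 120),(180,60,255))
    r=np.zeros_like(m); r[p[1]-35:p[1]+35,p[0]-35:p[0]+35]=1
    for c in cv2.findContours(m*r,0,2)[0]:
        if cv2.contourArea(c)>15: print(n,p,cv2.contourArea(c),cv2.boxPoints(cv2.minAreaRect(c)).round(1).tolist())
E
python3 chk.py|tail -12
```

```text
ztilt 22.2 toward az 123.7; y az 123.3 el 22.2; base az 14.3 r 0.817
can x el 1.0; axis err: y.a angle 2.3; z.a 2.3 deg centre [0.7919 0.2014 0.2032] to view [-0.0019  0.0031 -0.0052]
turn -3.14 rad -> face err 2.3, can x el 1.25
turn 0.00 rad -> face err 2.3, can x el 0.97
1 [0.836 0.23  0.204] scene [[404.7 296.4]] top [[186.1 123.2]]
-1 [0.748 0.173 0.202] scene [[377.  264.1]] top [[205.  151.6]]
scene [390 279] 1276.5 [[355.0, 271.0], [424.0, 271.0], [424.0, 313.0], [355.0, 313.0]]
scene [390 279] 64.0 [[395.5, 254.5], [401.0, 249.0], [410.5, 258.5], [405.0, 264.0]]
scene [390 279] 18.0 [[418.0, 244.0], [421.0, 241.0], [427.0, 247.0], [424.0, 250.0]]
top [195 137] 53.0 [[217.0, 164.0], [227.0, 164.0], [227.0, 171.0], [217.0, 171.0]]
top [195 137] 1666.5 [[160.0, 128.0], [229.0, 128.0], [229.0, 171.0], [160.0, 171.0]]
top [195 137] 408.0 [[160.0, 103.0], [193.0, 103.0], [193.0, 118.0], [160.0, 118.0]]
```

The prediction matches the image, so the can has not slipped in the grip. I'll make the final small correction.

Run:
```python
from h import *
print((toolR().T@np.array([-1.9,3.1,-5.4])).round(1))
```

```text
[-0.1  1.3  6.4]
```

Request:
{"name": "arm_command", "arguments": {
  "series": "0 0.6 3.2 0 255; 0 0.7 3.2 0 255; 0 0 0 0 255; 0 0 0 0 255; 0 0 0 0 255; 0 0 0 0 255; 0 0 0 0 255; 0 0 0 0 255"
}}

```text
time_s: 31.67
tool_pos: [0.7894, 0.2055, 0.1937]
tool_rot: [157.8, -0.3, -146.6]
force: [-0.4, -1.3, 0.2]
grip_width: 0.0197
grasp_force: 20.0
```

```bash
python3 st.py
```

```text
31.6667 [0.7894 0.2055 0.1937] [ 157.8   -0.3 -146.6] q [  4.2  53.1 -32.3  40.5   4.   97.6 105.6] F [-0.4 -1.3  0.2]
ztilt 22.2 toward az 124.0; y az 123.3 el 22.2; base az 14.6 r 0.816
can x el 0.9; axis err: y.a angle 2.3; z.a 2.3 deg centre [0.7899 0.2049 0.1955] to view [ 0.0001 -0.0004  0.0025]
turn -3.14 rad -> face err 2.3, can x el 1.36
turn 0.00 rad -> face err 2.3, can x el 0.86
```

Within about 2.5 mm of the view point and holding steady, so I'm handing in.

```bash
python3 -c "
from cell import env
print(env.sign_off())"
```

```text
the job is handed in; nothing more can be done
None
```

The job is handed in at 31.7 s with no verdict returned: the flap is open past upright and the can is held steady about 2.5 mm from the estimated view point, its face about 2° off square (camera tilt measured to roughly ±1°) and its long side about 1° off level.

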